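# Seat a battery pack in its dock and snap the clamp shut

## Robot

A 7-joint arm with a two-finger parallel gripper is mounted at the origin on the work surface. World frame = base frame: x ahead of the robot, y to its left, z up, the work surface at z = 0. Lengths are in m, angles in rad, forces in N, time in s.
With the tool pointing down it reaches from about 0.4 to 0.85 m from the base axis. Payload 6.9 kg.
Tool frame: the origin (TCP) lies at the very end of the fingers, on their centre line; the grasp point (between the pads) lies 19 mm behind it; z points along the fingers, x is the direction in which the jaws open and shut, and the axes are right-handed (so a half turn about z gives the same grasp; the last joint's range is limited). The gripper opens to 85 mm and grips with 20 to 120 N. Pads are 22 mm wide; open, the fingers measure 114 mm over their backs; the gripper's body (76 mm by 85 mm) begins 54 mm behind the grasp point. The pads swing forward as they close: fully open they stand 13 mm farther back than shut.
Start: joints at [-1.105, 0.507, -0.238, 1.5, 0.126, 1.149, -0.155], TCP at [0.221, 0.585, 0.231] pointing down, gripper open.
Joint ranges: [-3.08, 3.08], [-0.24, 2.05], [-1.43, 1.35], [0, 2.5], [-1.52, 4.66], [0.17, 1.96], [-2.89, 2.89]. Speed limits (rad/s): [2.39, 2.39, 3.14, 3.14, 3.14, 3.14, 3.14].

## Interface

Orientations are given as a unit quaternion [x, y, z, w].
In Python, from bench import ctrl gives the robot as it stands. The module is installed in compiled form; this text tells all that it offers.
- The arm moves only by the tool carry_out, never from a script. Its argument "deltas" is one flat list of numbers, 6 for each row, row after row: the shift along the world's x, y, z in cm, then the turn, a rotation vector about the world's x, y, z in rad. A call has 1 to 8 rows; each row shifts and turns the pose as measured when the row begins; what a row does not reach is not made up. A row lasts 1/12 s, in which the tool goes at most 41.7 mm and 7.16 degrees, less where a joint would pass 70% of its speed; a pose out of reach is approached as far as the arm can. A call is refused whole if a number of a shift passes 4.17 or a number of a turn 0.125, either way. A call with a gripper value outside its range is refused whole. "gripper" is the finger opening in cm, from 0 to 8.54, set as the call begins (left out, the last holds). The fingers move at their own pace and stop on an object; "force" is the grip in N (left out, the last holds). Time passes only in rows, so rows that do not move let the fingers close. It gives the time, the measured TCP pose, the force and the opening at its end, in the units of the state.
- ctrl.sense(): the state, without advancing time (a new reading comes with each control period).
- ctrl.read_camera(name): name is "side" or "top"; returns (picture, depth): 400x640x3 uint8, red, green, blue; 400x640 float32, m along the optical axis (not along the pixel's ray), 0 where there is no reading.
- ctrl.camera_params(name): a dict with "intrinsics" (3x3 intrinsics, pixels), "position" and "orientation" of the camera in the world. Camera axes: x right, y up, looking along -z (the intrinsics and any distortion apply to the point x, -y, -z); pixel columns grow to the right and rows downward; lengths in m; the calibration is good to about 2 mm. A picture is of the moment at which its call begins. camera_params takes no time and is no camera call.
- ctrl.hand_in(): hands the job in, once; it reports no verdict.
The state is a dict: "t": time; "joints": joint angles; "joint_velocities": joint speeds; "joint_torque": joint torques, N m; "tool_pos": TCP position; "tool_rot": TCP orientation; "contact_force": force on the tool from outside, world axes, zero at the start; "wrist_torque": the same for the moment, N m; "grip_width": finger opening in m.
Only numpy, scipy, OpenCV 4.12 (cv2) and the standard library are available. Lean on these libraries where they do the work, as an engineer would, in place of code of your own. Each camera call takes 0.05 s, during which the arm holds its last target.

## Task

Three battery docks stand on the bench; one holds a pack that still sticks out, one a pack that is already clamped, and one has no pack. Push the pack that sticks out along its tray with your fingertips until it is fully home against the rear block, then flip that dock's clamp lever over past its centre so that it snaps shut over the pack. Do not lift or tip the pack, leave the other two docks as they are, and do not disturb the things lying about.

Things in the scene. Friction and masses are not known exactly. Their poses are not given: they have to be found in the camera images.
- dock_a: aluminium dock with the pack that sticks out and an open clamp: the one to work on. Fixed. Origin: centre of the underside, on the table; x from its open front to its rear, z up. Base plate 240 (x) x 100 (y) x 12 mm; two guide rails along x, 68 mm apart inside, 34 mm high, x=-110 to +60; rear block x=+60 to +115, 84 mm wide, 75 mm high.
- dock_b: identical dock, pack home, clamp shut: leave as it is. Fixed.
- dock_c: identical dock without a pack, clamp open, a screwdriver lies in its tray: leave as it is. Fixed.
- pack_a: black battery pack, 90 (x) x 64 (y) x 50 mm with a raised head 26 mm long, 14 mm higher, over its rear end (+x). Origin: centre of its underside, 12 mm above the table. Loose, 0.5-0.8 kg, 2 mm play to each rail; up to 10 N to slide. Starts 30 to 55 mm short of home; home, its rear face touches the rear block, origin at x=+15 mm, front face at x=-30 mm in dock_a.
- pack_b: identical pack, clamped in dock_b: leave alone.
- clamp_a (a joint): lever of dock_a's toggle clamp, handle and arm in one piece (rad): 0 = open, handle leaning 27.5 degrees from vertical to the dock's rear, arm raised 55 degrees; 0.96 = shut, handle leaning 27.5 degrees to the dock's front, arm level. A spring drives it to the nearer end, changing sides at 0.48: about 3 N at the grip starts it, falling to none at the centre; beyond, it snaps over by itself.
- hinge_a (a point): middle of dock_a's clamp hinge pin, which lies along the dock's y at x=+85, z=+90 mm in dock_a's frame.
- lip_a (a point): middle of the lower edge of the lip (34 mm wide, 8 mm thick) at the end of dock_a's clamp arm, 64 mm from the pin. Shut, it drops just in front of the head of a pack that is home; it lands on the head of one that is not.
- clamp_b (a joint): same lever on dock_b; starts shut (0.96).
- clamp_c (a joint): same lever on dock_c; starts open (0).
- grip_a (a point): point on the axis of dock_a's handle, 90 mm from the pin; the round rubber grip, 23 mm thick, runs from 34 to 101 mm from the pin. Open it lies at about x=+127, z=+170 mm in dock_a's frame, shut at x=+43, z=+170, on top of the swing at x=+85, z=+180 mm.
- screwdriver: small screwdriver, 110 mm, lying in the empty dock's tray; bystander.
- jar: small closed jar, 32 mm across, 45 mm tall, in front of the docks; bystander.
- collar: steel ring 36 mm across, 18 mm tall, in front of the docks; bystander.
- carton: cardboard carton 90x70x60 mm, behind the docks; bystander.
- cup: white cup, 76 mm across, 90 mm tall, behind the docks; bystander.
- wrench: wrench lying to the left of the docks; bystander.
- meter: grey hand meter 130x70x30 mm lying to the right of the docks; bystander.
Not all that is in view belongs to the job. Leave any orange or turquoise look-alike of the pack_a alone.

How it is judged:
By the outcome, as a careful person would: the job done as asked, in the order asked, and still so for the second after the job is handed in, with the robot touching nothing.
It also fails if it takes over 43 s, if anything falls off the work surface, if the arm or the gripper's body presses on something with over 40 N, if the wrist force passes 120 N, or if a joint passes its speed limit or range.

## Working session

There is one attempt and no reset: what is moved stays moved. The work goes in short steps, Python scripts to look and compute and a tool call to move; the robot and the scene stay as the last step left them, time stands still between calls to the robot, and variables do not carry over. Pictures are saved under pics/ and viewed, and the job is handed in when it is done.

Besides the shell and the picture viewer there is one more tool, called after "Call:" in YAML: its name, and indented under it one key for each argument. carry_out: Moves the arm, as the interface text tells. Its arguments: {"type":"object","properties":{"deltas":{"type":"array"},"gripper":{"type":"number"},"force":{"type":"number"}},"required":["deltas"]}

```bash
mkdir -p pics; ls; cat > h.py <<'E'
import numpy as np, cv2
from bench import ctrl
from scipy.spatial.transform import Rotation as R
def cam(n):
    p=ctrl.camera_params(n); return np.array(p["intrinsics"]),np.array(p["position"]),R.from_quat(p["orientation"]).as_matrix(),p
def pts(n,depth):
    K,t,M,_=cam(n); v,u=np.mgrid[:400,:640]
    x=(u-K[0,2])/K[0,0]*depth; y=(v-K[1,2])/K[1,1]*depth
    P=np.stack([x,-y,-depth],-1)@M.T+t
    P[depth==0]=np.nan
    return P
def proj(n,X):
    K,t,M,_=cam(n); c=(np.array(X)-t)@M; return (K[0,0]*c[...,0]/-c[...,2]+K[0,2], K[1,1]*-c[...,1]/-c[...,2]+K[1,2])
E
python3 - <<'E'
from h import *
for n in("side","top"):
    print(n,ctrl.camera_params(n))
    im,d=ctrl.read_camera(n); np.savez(f"{n}0.npz",im=im,d=d)
    cv2.imwrite(f"pics/{n}0.png",im[...,::-1])
s=ctrl.sense(); print(s)
E
```

```text
pics
side {'intrinsics': array([[392.13104867,   0.        , 316.28534593],
       [  0.        , 392.13104867, 200.31299683],
       [  0.        ,   0.        ,   1.        ]]), 'position': array([ 0.44874623, -0.92711462,  0.72528305]), 'orientation': array([ 0.46715424, -0.02488941, -0.02570166,  0.88345167])}
top {'intrinsics': array([[388.29409966,   0.        , 318.11786143],
       [  0.        , 388.29409966, 199.08697656],
       [  0.        ,   0.        ,   1.        ]]), 'position': array([ 0.25404308, -0.034894  ,  1.31298304]), 'orientation': array([ 0.08304733, -0.07701442, -0.68404086,  0.72059699])}
{'t': 0.1, 'joints': array([-1.10451662,  0.50822786, -0.23756422,  1.5010377 ,  0.12566491,
        1.14887994, -0.15481093]), 'joint_velocities': array([ 5.21222805e-05, -1.74396973e-04,  1.97828111e-03, -4.03963803e-03,
        4.44312745e-04, -2.28760590e-03, -7.27321200e-05]), 'joint_torque': array([-3.69765825e-03, -6.21841407e+01, -2.19392382e+00, -2.50206256e+01,
        1.26822788e-02,  7.84400065e-03,  2.70919692e-06]), 'tool_pos': array([0.22050949, 0.58432993, 0.23053214]), 'tool_rot': array([ 8.22492697e-01,  5.68775131e-01, -6.49975925e-04,  4.38422883e-04]), 'contact_force': array([-0.16539883,  0.42118617,  0.50283305]), 'wrist_torque': array([-0.03338266,  0.01972491,  0.06690833]), 'grip_width': 0.08544441196880828}
```

View pics/side0.png

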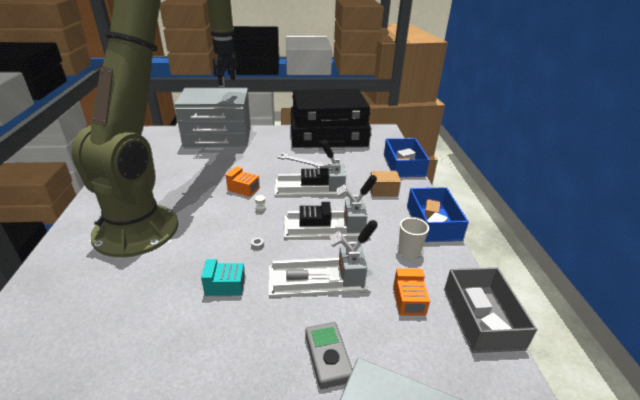

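View pics/top0.png

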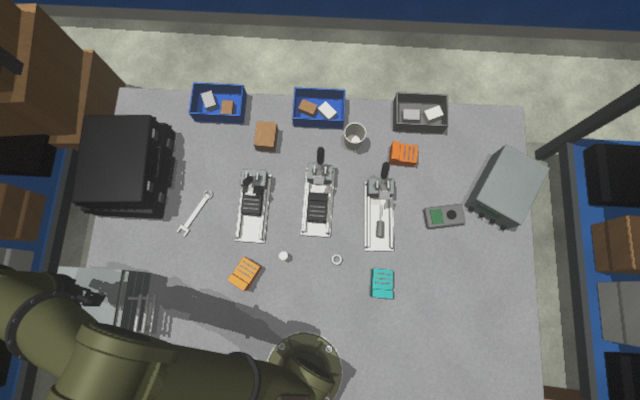

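```bash
python3 - <<'E'
from h import *
a=np.load("side0.npz")["im"];b=np.load("top0.npz")["im"]
c1=cv2.resize(a[140:300,260:400],None,fx=3.5,fy=3.5,interpolation=2)
c2=cv2.resize(b[140:260,225:405],None,fx=4,fy=4,interpolation=2)
cv2.imwrite("pics/c1.png",c1[...,::-1]);cv2.imwrite("pics/c2.png",c2[...,::-1])
E
```

```text
(no output)
```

View pics/c1.png

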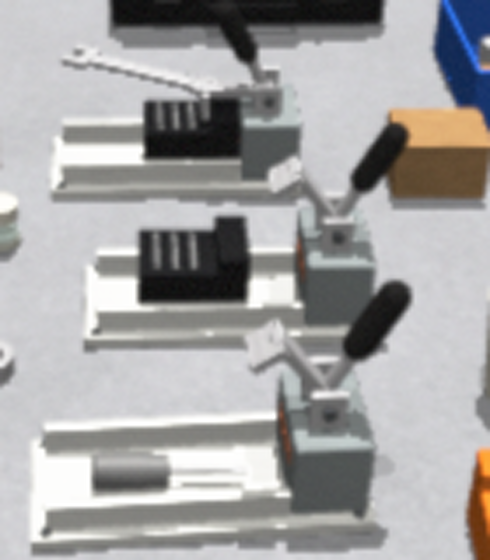

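View pics/c2.png

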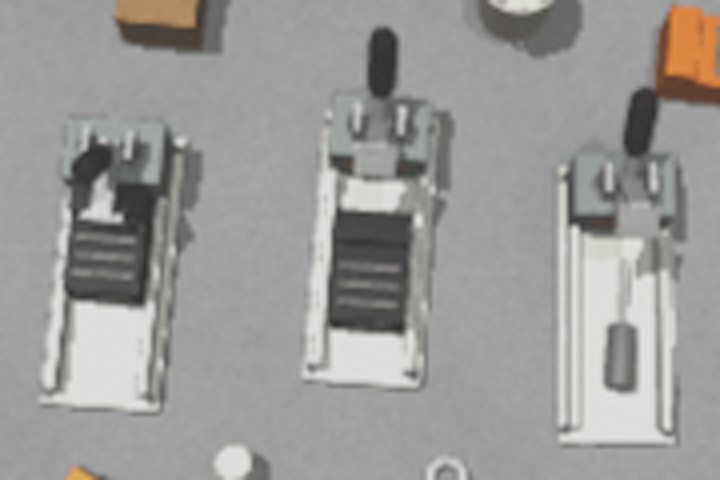

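```bash
python3 - <<'E'
from h import *
for n,(u0,u1,v0,v1) in (("top",(295,340,140,242)),("side",(280,385,165,240))):
    z=np.load(n+"0.npz"); im,d=z["im"],z["d"]; P=pts(n,d)
    m=np.zeros(d.shape,bool); m[v0:v1,u0:u1]=1
    m&=np.isfinite(P[...,2])
    print(n,"table z",np.nanmedian(P[...,2][250:280,300:330]) )
    for lo,hi in((.006,.022),(.028,.042),(.055,.068),(.068,.082),(.085,.1),(.1,.25)):
        k=m&(P[...,2]>lo)&(P[...,2]<hi); q=P[k]
        if len(q)<5: continue
        r=cv2.minAreaRect((q[:,:2]*1000).astype(np.float32))
        print(lo,hi,len(q),np.median(q,0).round(4),"rect",np.round(r[0],1),np.round(r[1],1),round(r[2],1),cv2.boxPoints(r).round(0).tolist())
    hsv=cv2.cvtColor(im,cv2.COLOR_RGB2HSV)
    bl=m&(im.max(-1)<70)
    q=P[bl]; 
    for lo,hi in((.05,.068),(.07,.085),(.1,.25)):
        k=q[(q[:,2]>lo)&(q[:,2]<hi)]
        if len(k)>4: print("black",lo,len(k),k.min(0).round(3),k.max(0).round(3),k.mean(0).round(4))
E
```

```text
top table z -0.00045900438006341027
0.006 0.022 776 [ 0.4914 -0.0139  0.0115] rect [575.9 -11.7] [333.4 153.8] 6.5 [[401.0, 46.0], [419.0, -107.0], [750.0, -69.0], [733.0, 84.0]]
0.028 0.042 266 [ 0.5168 -0.0148  0.0337] rect [522.2 -14.7] [ 84.  171.2] 88.6 [[436.0, -55.0], [607.0, -59.0], [609.0, 25.0], [438.0, 29.0]]
0.055 0.068 396 [ 0.5046 -0.0157  0.0614] rect [551.6 -15.4] [ 73.9 162.8] 85.6 [[468.0, -46.0], [630.0, -58.0], [636.0, 15.0], [473.0, 28.0]]
0.068 0.082 398 [ 0.6138 -0.0175  0.0746] rect [570.9 -18.7] [180.6  83.2] 1.9 [[479.0, 20.0], [482.0, -63.0], [662.0, -57.0], [660.0, 26.0]]
0.085 0.1 35 [ 0.6281 -0.0183  0.0945] rect [629.7 -16.5] [23.7 49.2] 2.5 [[617.0, 8.0], [619.0, -42.0], [643.0, -41.0], [640.0, 9.0]]
0.1 0.25 286 [ 0.6336 -0.0175  0.1386] rect [629.8 -17.6] [ 41.8 108.4] 84.3 [[574.0, -33.0], [682.0, -44.0], [686.0, -2.0], [578.0, 9.0]]
black 0.05 29 [ 0.47  -0.05   0.052] [0.606 0.013 0.067] [ 0.5097 -0.015   0.0604]
black 0.07 23 [ 0.534 -0.043  0.071] [0.558 0.006 0.08 ] [ 0.5379 -0.0224  0.0751]
black 0.1 93 [ 0.643 -0.026  0.135] [ 0.683 -0.007  0
[... 469 characters left out ...]
218.0], [491.0, 243.0]]
0.068 0.082 647 [ 0.611  -0.0036  0.0768] rect [602.9  85.5] [291.8 126. ] 89.6 [[539.0, -60.0], [665.0, -61.0], [667.0, 231.0], [541.0, 232.0]]
0.085 0.1 139 [0.6025 0.182  0.0935] rect [613.6  87.8] [ 67.5 263.3] 19.6 [[538.0, 200.0], [626.0, -48.0], [690.0, -25.0], [601.0, 223.0]]
0.1 0.25 721 [ 0.6291 -0.0294  0.1433] rect [625.4 -29.6] [426.4 119.3] 82.8 [[540.0, -234.0], [658.0, -249.0], [711.0, 174.0], [593.0, 189.0]]
black 0.05 521 [ 0.477 -0.049  0.05 ] [0.61  0.234 0.068] [0.5201 0.0548 0.0611]
black 0.07 189 [ 0.539 -0.049  0.07 ] [0.58  0.217 0.08 ] [0.5562 0.0606 0.0769]
black 0.1 332 [ 0.607 -0.234  0.125] [ 0.683 -0.016  0.184] [ 0.6436 -0.1382  0.159 ]
```

```bash
python3 - <<'E'
from h import *
z=np.load("top0.npz"); im,d=z["im"],z["d"]; P=pts("top",d)
m=np.zeros(d.shape,bool); m[140:242,295:340]=1
q=P[m&(P[...,2]>.030)&(P[...,2]<.038)]; q=q[(q[:,0]>.44)&(q[:,0]<.6)]
for s in (1,-1):
    k=q[(q[:,1]+.015)*s>.02]; c=np.polyfit(k[:,0],k[:,1],1); print("rail",s,len(k),c, np.degrees(np.arctan(c[0])), np.polyval(c,[.45,.6]))
# block top
k=P[m&(abs(P[...,2]-.075)<.003)&(P[...,0]>.6)]
print("block",cv2.minAreaRect((k[:,:2]*1000).astype(np.float32)))
k=P[m&(abs(P[...,2]-.062)<.004)&(P[...,0]<.545)&(P[...,0]>.46)&(im.max(-1)<130)]
print("pack",len(k),cv2.minAreaRect((k[:,:2]*1000).astype(np.float32)),k.min(0),k.max(0))
k=P[m&(P[...,2]>.1)&(P[...,0]>.63)]; print("handle",k[k[:,2].argmax()],k[k[:,0].argmax()],len(k))
for nm,(u,v) in dict(jar=(284,256),collar=(337,253),carton=(265,133),cup=(355,125)).items(): print(nm,P[v,u].round(3))
E
```

```text
rail 1 97 [-0.0250982   0.03603187] -1.437718855158769 [0.02473768 0.02097295]
rail -1 100 [-0.02925164 -0.03716878] -1.6755179195908394 [-0.05033202 -0.05471977]
block ((632.2928466796875, -17.282665252685547), (83.4703598022461, 53.653724670410156), 89.62112426757812)
pack 319 ((503.4259033203125, -15.326332092285156), (63.18115997314453, 64.94535064697266), 88.32878875732422) [ 0.47035745 -0.04721413  0.05808106] [0.53577343 0.0168535  0.06582219]
handle [ 0.66624622 -0.01304864  0.18289226] [ 0.68386145 -0.02148003  0.17192625] 153
jar [0.351 0.084 0.045]
collar [ 0.374 -0.089 -0.   ]
carton [0.768 0.179 0.057]
cup [ 0.804 -0.129  0.08 ]
```

Call:
carry_out:
  deltas: [0.8, -4, 0, 0, 0, 0.11, 1, -4, 0, 0, 0, 0.11, 1.2, -4, 0, 0, 0, 0.1, 1.4, -3.9, 0, 0, 0, 0, 1.4, -3.9, 0, 0, 0, 0, 1.4, -3.9, 0, 0, 0, 0, 1.5, -3.8, 0, 0, 0, 0, 1.5, -3.8, 0, 0, 0, 0]
  gripper: 0

```text
t: 0.77
tool_pos: [0.314, 0.2705, 0.2251]
tool_rot: [0.711, 0.704, -0.004, -0.002]
contact_force: [1.5, 0.3, 0.4]
grip_width: 0.0003
```

Call:
carry_out:
  deltas: [1.8, -3.7, 0, 0, 0, 0, 1.8, -3.7, 0, 0, 0, 0, 1.8, -3.7, 0, 0, 0, 0, 1.8, -3.7, -1, 0, 0, -0.015, 1.8, -3.7, -2, 0, 0, 0, 1.8, -3.7, -2, 0, 0, 0, 1.5, -3.7, -2.5, 0, 0, 0, 0, -2, -2, 0, 0, 0]
  gripper: 0

```text
t: 1.43
tool_pos: [0.4338, -0.0051, 0.1404]
tool_rot: [0.717, 0.697, 0.0, 0.003]
contact_force: [0.7, -0.2, -0.0]
grip_width: 0.0005
```

Call:
carry_out:
  deltas: [1, -0.7, -2.8, 0, 0, 0, 0.2, 0, -2.8, 0, 0, 0, 0, 0, -2.8, 0, 0, 0, 0, 0, -1.6, 0, 0, 0, 0, 0, 0, 0, 0, 0]

```text
t: 1.85
tool_pos: [0.4448, -0.0211, 0.0329]
tool_rot: [0.722, 0.692, -0.002, 0.003]
contact_force: [-0.3, 0.7, 0.1]
grip_width: -0.0001
```

Call:
carry_out:
  deltas: [0.3, 0.8, 0, 0, 0, 0.015, 0, 0, 0, 0, 0, 0]

```text
t: 2.02
tool_pos: [0.4473, -0.0126, 0.0326]
tool_rot: [0.716, 0.698, -0.003, 0.002]
contact_force: [1.2, 0.2, -0.5]
grip_width: 0.0001
```

Quick look before pushing.

```bash
cat > snap.py <<'E'
import sys
from h import *
t=sys.argv[1]
for n,(v0,v1,u0,u1) in (("side",(140,260,260,400)),("top",(120,260,245,385))):
    im,d=ctrl.read_camera(n); np.savez(f"{n}{t}.npz",im=im,d=d)
    cv2.imwrite(f"pics/{n}{t}.png",cv2.resize(im[v0:v1,u0:u1],None,fx=4,fy=4,interpolation=2)[...,::-1])
print(ctrl.sense()["contact_force"].round(1))
E
python3 snap.py 1
```

```text
[-0.   0.4  0.2]
```

View pics/side1.png

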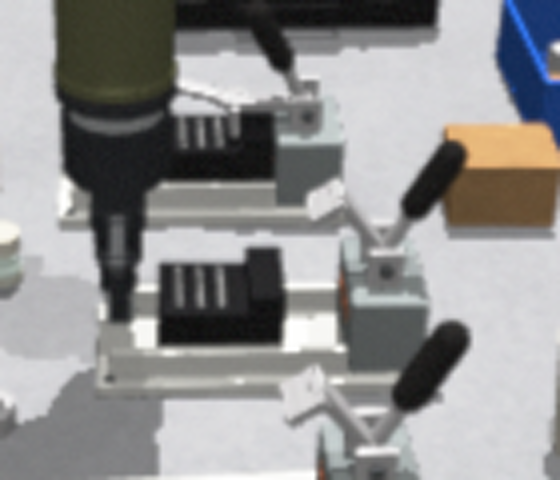

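Call:
carry_out:
  deltas: [0.7, 0, 0, 0, 0, 0, 0.7, 0, 0, 0, 0, 0, 0.7, 0, 0, 0, 0, 0, 0.7, -0.05, 0, 0, 0, 0]

```text
t: 2.45
tool_pos: [0.4764, -0.0139, 0.0363]
tool_rot: [0.717, 0.698, -0.002, 0.003]
contact_force: [-2.1, 1.0, -1.4]
grip_width: -0.0004
```

Call:
carry_out:
  deltas: [0.6, 0, -0.15, 0, 0, 0, 0.6, 0, -0.15, 0, 0, 0, 0.6, -0.05, -0.1, 0, 0, 0]

```text
t: 2.7
tool_pos: [0.4949, -0.0147, 0.0325]
tool_rot: [0.717, 0.697, -0.003, 0.002]
contact_force: [-3.9, 0.5, 2.1]
grip_width: 0.0002
```

Call:
carry_out:
  deltas: [0.4, 0, 0, 0, 0, 0, 0.4, 0, 0, 0, 0, 0, 0.3, 0, 0, 0, 0, 0]

```text
t: 2.95
tool_pos: [0.5067, -0.015, 0.0318]
tool_rot: [0.717, 0.697, -0.004, 0.002]
contact_force: [-4.8, -1.0, 3.3]
grip_width: 0.0002
```

Call:
carry_out:
  deltas: [0.3, 0, 0, 0, 0, 0, 0.3, 0, 0, 0, 0, 0]

```text
t: 3.12
tool_pos: [0.5085, -0.0151, 0.0312]
tool_rot: [0.717, 0.697, -0.008, -0.002]
contact_force: [-15.2, 1.8, 10.5]
grip_width: -0.0001
```

Call:
carry_out:
  deltas: [0.4, 0, 0, 0, 0, 0, 0.4, 0, 0, 0, 0, 0]

```text
t: 3.28
tool_pos: [0.508, -0.0152, 0.0302]
tool_rot: [0.717, 0.697, -0.014, -0.007]
contact_force: [-13.5, 0.4, 9.2]
grip_width: -0.0
```

Call:
carry_out:
  deltas: [-0.8, 0, 0, 0, 0, 0, -1.5, 0, 0, 0, 0, 0, -1.5, 0, 0, 0, 0, 0, 0, 0, 0, 0, 0, 0]

```text
t: 3.62
tool_pos: [0.4726, -0.015, 0.0303]
tool_rot: [0.717, 0.697, -0.011, -0.005]
contact_force: [-0.5, -0.4, -0.1]
grip_width: 0.0002
```

```bash
python3 snap.py 2; python3 - <<'E'
from h import *
z=np.load("side2.npz"); im,d=z["im"],z["d"]; P=pts("side",d)
m=(im.max(-1)<80)&(P[...,1]>-.06)&(P[...,1]<.03)&(P[...,0]>.505)&(P[...,0]<.66)
for lo,hi in ((.058,.066),(.072,.08)):
    k=P[m&(P[...,2]>lo)&(P[...,2]<hi)]; print(len(k),k.min(0).round(4),k.max(0).round(4)) if len(k) else 0
E
```

```text
[ 0.7 -0.3 -0.5]
247 [ 0.5205 -0.0509  0.0583] [0.6097 0.0152 0.0659]
119 [ 0.5836 -0.0532  0.072 ] [0.6096 0.0118 0.0798]
```

View pics/side2.png

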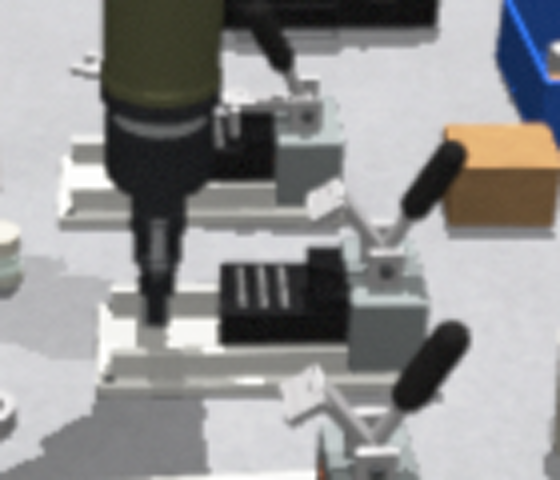

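View pics/top2.png

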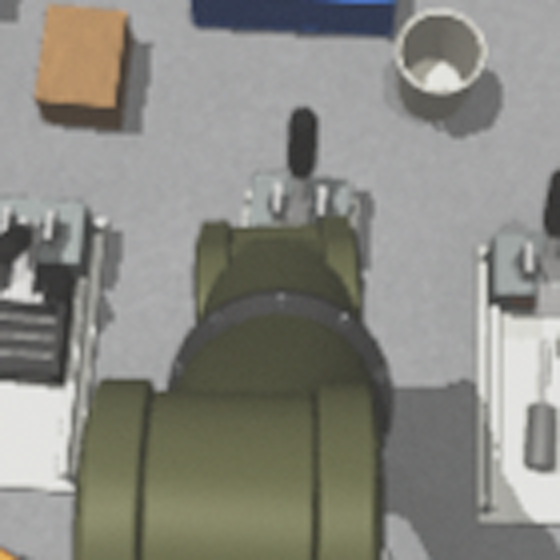

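Call:
carry_out:
  deltas: [-1, 0, 3, 0, 0, 0, 0, 0, 4, 0, 0, 0, 0, 0, 4, 0, 0, 0, 0, 0, 4, 0, 0, 0, 0, 0, 4, 0, 0, 0, 0, 0, 4, 0, 0, 0, 2, 0, 1.5, 0, 0, 0, 3, 0, 0, 0, 0, 0]

```text
t: 4.38
tool_pos: [0.5216, -0.0144, 0.2906]
tool_rot: [0.717, 0.697, -0.005, 0.001]
contact_force: [0.2, 0.4, -0.8]
grip_width: 0.0003
```

Call:
carry_out:
  deltas: [4, -0.1, -0.3, 0, 0, 0, 4, -0.1, -0.3, 0, 0, 0, 4, -0.1, 0, 0, 0, 0, 4, -0.1, 0, 0, 0, 0, 3, 0, 0, 0, 0, 0, 0, 0, 0, 0, 0, 0]

```text
t: 4.88
tool_pos: [0.7277, -0.0185, 0.2906]
tool_rot: [0.717, 0.697, 0.004, 0.009]
contact_force: [-2.1, 0.6, -1.2]
grip_width: 0.0
```

Call:
carry_out:
  deltas: [0, -0.1, -3, 0, 0, 0, 0, 0, -4, 0, 0, 0, 0, 0, -4, 0, 0, 0, 0, 0, -2.2, 0, 0, 0, 0, 0, 0, 0, 0, 0]

```text
t: 5.3
tool_pos: [0.7357, -0.0194, 0.1555]
tool_rot: [0.717, 0.697, 0.01, 0.014]
contact_force: [-0.9, -0.2, -1.2]
grip_width: 0.0
```

```bash
python3 snap.py 3
```

```text
[-1.   0.1  0.7]
```

View pics/side3.png

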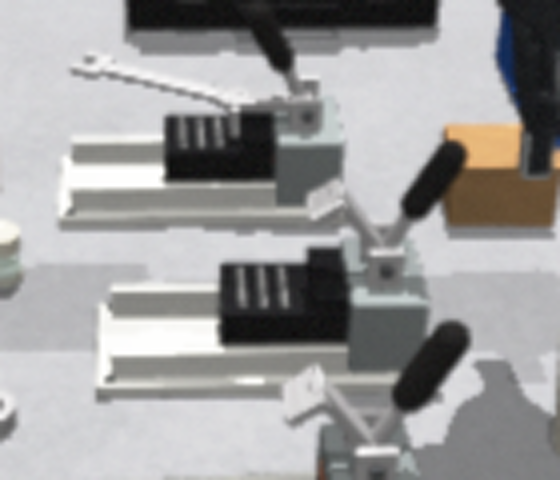

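Call:
carry_out:
  deltas: [-1.5, 0, 0, 0, 0, 0, -1.2, 0, 0, 0, 0, 0, -1, 0, 0, 0, 0, 0, -1, 0, 0, 0, 0, 0]

```text
t: 5.73
tool_pos: [0.6972, -0.0194, 0.1711]
tool_rot: [0.717, 0.697, 0.018, 0.022]
contact_force: [6.1, 0.9, 5.4]
grip_width: 0.0
```

Call:
carry_out:
  deltas: [-1, 0, 0, 0, 0, 0, -1, 0, 0, 0, 0, 0, -1, 0, 0, 0, 0, 0]

```text
t: 5.98
tool_pos: [0.6753, -0.0193, 0.1838]
tool_rot: [0.716, 0.696, 0.028, 0.031]
contact_force: [2.1, 0.3, 1.0]
grip_width: 0.0003
```

Call:
carry_out:
  deltas: [-0.6, 0, -1, 0, 0.04, 0, -0.8, 0, -1, 0, 0.04, 0]

```text
t: 6.15
tool_pos: [0.6662, -0.0193, 0.1751]
tool_rot: [0.717, 0.697, 0.007, 0.01]
contact_force: [1.5, 0.2, 0.1]
grip_width: -0.0002
```

Call:
carry_out:
  deltas: [-0.8, 0, -0.5, 0, 0.01, 0, -0.8, 0, -0.3, 0, 0.01, 0, -0.8, 0, -0.2, 0, 0, 0]

```text
t: 6.4
tool_pos: [0.6435, -0.0192, 0.1691]
tool_rot: [0.717, 0.697, 0.001, 0.005]
contact_force: [0.7, 0.1, 0.0]
grip_width: 0.0
```

```bash
python3 snap.py 4
```

```text
[ 0.1 -0.4  0.1]
```

View pics/side4.png

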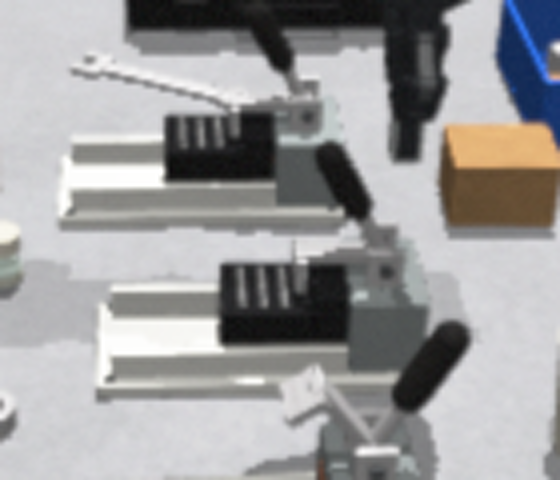

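Call:
carry_out:
  deltas: [2, 0, 1, 0, 0, 0, 2, 0, 3, 0, 0, 0, 1, 0, 4, 0, 0, 0, 0, 0, 4, 0, 0, 0, 0, 0, 2, 0, 0, 0, 0, 0, 0, 0, 0, 0]

```text
t: 7.0
tool_pos: [0.6893, -0.0196, 0.3148]
tool_rot: [0.717, 0.697, -0.001, 0.003]
contact_force: [0.4, 0.3, 0.1]
grip_width: 0.0002
```

```bash
python3 snap.py 5; python3 - <<'E'
from h import *
z=np.load("side5.npz"); im,d=z["im"],z["d"]; P=pts("side",d)
for nm,y0,y1 in (("a",-.06,.03),("b",.14,.24)):
    m=(P[...,1]>y0)&(P[...,1]<y1)&(P[...,0]>.45)&(P[...,0]<.69)&(P[...,2]>.115)&(P[...,2]<.21)&(im.max(-1)<90)
    k=P[m]; c=np.polyfit(k[:,2],k[:,0],1); print(nm,len(k),"lean deg",np.degrees(np.arctan(c[0])),k.mean(0))
    m=(P[...,1]>y0)&(P[...,1]<y1)&(P[...,0]>.5)&(P[...,0]<.62)&(P[...,2]>.084)&(P[...,2]<.115)
    k=P[m]; print(" arm",len(k),np.median(k,0),k.min(0),k.max(0))
for n in("side","top"):
    im=np.load(n+"5.npz")["im"]; cv2.imwrite(f"pics/{n}5f.png",im[...,::-1])
E
```

```text
[-0.  -0.2 -1.5]
a 147 lean deg -25.255634307472036 [ 0.60225258 -0.02335401  0.15725316]
 arm 114 [ 0.59236751 -0.0201427   0.09553118] [ 0.57182276 -0.03380075  0.08465048] [0.61948396 0.00346898 0.1000576 ]
b 125 lean deg -24.224025690267077 [0.57130887 0.19673496 0.15832211]
 arm 179 [0.59205472 0.19766983 0.09668234] [0.5410303  0.17429088 0.08476998] [0.61648411 0.22436101 0.11459758]
```

View pics/side5.png

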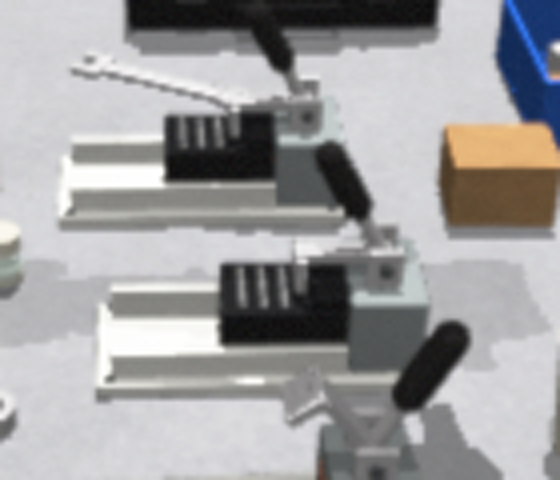

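View pics/side5f.png

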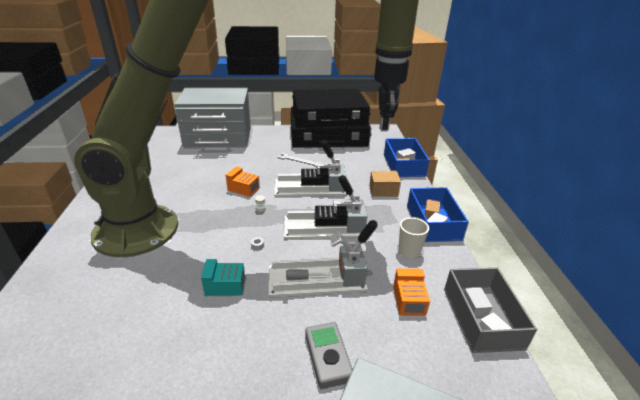

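```bash
python3 -c "
from bench import ctrl
print(ctrl.hand_in())"
```

```text
the job is handed in; nothing more can be done
None
```

I pushed the pack in the middle dock (dock_a) about 45 mm along its tray until it sat home against the rear block. I then flipped that dock's lever from behind with the closed fingertips, and it snapped shut over the pack. The job is handed in; the arm's clock read 7.0 s after its last move, with the arm clear above the bench.

- **Pack home:** it stopped moving at about 15 N, above the 10 N at most it takes to slide. In the side view its head touches the rear block. I measured its front face only roughly, at x ≈ 0.52 m.
- **Clamp shut:** the handle of dock_a leans 25° to the front and its arm is level at about 96 mm. Dock_b, which was already clamped, reads 24° and 97 mm. In the picture the lip sits in front of the pack's head.
- **Other things:** by eye in the last side picture, the other two docks, the screwdriver, and the objects lying about look unmoved. I did not measure them again or check them in the top camera.
- **One disagreement:** during the lever push the tool rode up about 3 cm and tilted about 5°. I lowered and straightened it mid-push, and the highest force I read during the flip was about 8 N.

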